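# Load a chip carrier under the leaf springs of a spring-bed test stage

## Robot

A 6-joint arm with a two-finger parallel gripper is mounted at the origin on a cart in front of the work surface, level with it; the furniture and walls round the work are solid. World frame = base frame: x ahead of the robot, y to its left, z up, the work surface at z = 0. Lengths are in m, angles in degrees, forces in N, time in s.
With the tool pointing down it reaches from about 0.375 to 0.9 m from the base axis. Payload 3.1 kg.
Tool frame: the origin (TCP) lies on the centre line of the jaws, within the pads' length; the fingertips stand 25 mm ahead of it and the grasp point (between the pads) lies 6 mm ahead of it; y points along the fingers, x is the direction in which the jaws open and shut, and the axes are right-handed (so a half turn about y gives the same grasp; the last joint's range is limited). The gripper opens to 87 mm and grips with 3 to 60 N. Pads are 19 mm wide; open, the fingers measure 117 mm over their backs; the gripper's body (75 mm by 190 mm) begins 51 mm behind the grasp point.
Start: joints at [57.668, 30.224, 82.088, -0, 67.689, -10.227], TCP at [0.235, 0.579, 0.248] pointing down, gripper open.
Joint ranges: [-176.69, 176.69], [-43.24, 126.21], [12.49, 139.97], [-82, 262], [0, 151.66], [-163.58, 163.58]. Speed limits (degrees/s): [159.86, 159.86, 180, 180, 180, 180].

## Interface

Orientations are given as a 3x3 rotation matrix whose columns are the frame's x, y, z axes.
In Python, from rig import * gives the robot as it stands.
- The arm moves only by the tool play_rows, never from a script. Its argument "commands" is a list of rows, each a list of 2 entries, a list of its own where there are three numbers: the shift along the world's x, y, z in m, then the turn, a rotation vector about the world's x, y, z in rad. A call has 1 to 10 rows; each row is the pose to reach, as a shift and turn from the pose commanded when the call began; what a row does not reach only later rows make up. A row lasts 1/8 s, in which the tool goes at most 62.5 mm and 10.7 degrees, less where a joint would pass 70% of its speed; a pose out of reach is approached as far as the arm can. A call with a gripper value outside its range is refused whole. "gripper" is the finger opening in m, from 0 to 0.087, set as the call begins (left out, the last holds). The fingers move at their own pace and stop on an object; the grip force is fixed at half the most. Time passes only in rows, so rows that repeat a pose let the fingers close. It gives the time, the measured TCP pose, the force and the opening at its end, in the units of the state.
- read_state(): the state, without advancing time (a new reading comes with each control period).
- capture(name): name is "scene" or "side" or "wrist"; returns a dict with "frame" (480x640x3 uint8, red, green, blue), "depth" (480x640 float32, m along the optical axis (not along the pixel's ray), 0 where there is no reading), "mtx" (3x3 intrinsics, pixels), "cam_to_world" (4x4, takes a point from camera to world coordinates); the wrist camera has in their place "hand_eye" (4x4, takes a point from camera to tool coordinates, whose origin is the TCP and whose axes are the tool frame's). Camera axes: x right, y down, z forward; pixel columns grow to the right and rows downward; lengths in m; the calibration is good to about 2 mm. A picture is of the moment at which its call begins: read the wrist's pose just before it.
- hand_in(): hands the job in, once; it reports no verdict.
The state is a dict: "time_s": time; "joint_positions": joint angles; "qvel": joint speeds; "tau": joint torques, N m; "position": TCP position; "tcp_rot": TCP orientation; "force": force on the tool from outside, world axes, zero at the start; "moment": the same for the moment, N m; "opening": opening from 0.0 (shut) to 1.0 (fully open).
Only numpy, scipy, OpenCV 4.12 (cv2) and the standard library are available. Lean on these libraries where they do the work, as an engineer would, in place of code of your own. Each camera call takes 0.05 s, during which the arm holds its last target. There are 200 camera calls.

## Task

Load the chip carrier into the test stage: with closed fingertips on the flat pad behind its cross rib, press the carrier down against its sprung bed and, keeping it pressed, slide it under the two leaf springs until its nose stands against the end stop, then let go so that the springs hold it. After that, push the pin of the swing keeper round until the keeper stops square across the channel behind the rib. Only press and push: do not lift the carrier off the bed, and leave the other things on the table where they are.

Things in the scene. Friction and masses are not known exactly. Their poses are not given: they have to be found in the camera images.
- stage: Dark steel fixture, fixed to the table, 180 (x) x 120 (y) x 38 mm. Origin: centre of its underside, on the table. x = slide direction, from the open end to the end stop; y left of it; z up. All positions below given as x, y, z are in this frame, in mm. A channel 59 mm wide runs along x between two rails (|y| = 29.5 to 44, top at z = 29.5); in it lies a slippery grey plastic bed on springs.
- jaw_gate (a point): Middle of the entry between two aluminium jaws, one on each rail (x = 26 to 47, |y| = 17 to 44, underside z = 29.5, top z = 38), at x = 26, y = 0, z = 29.5. Under each jaw sits a leaf spring. A carrier on the raised bed is too high (plate top z = 32) and butts against the jaws; pressed down 4 mm or more it passes beneath them.
- end_stop (a point): Centre of the end stop's face, at x = 76, y = 0, z = 22; the stop's top is at z = 34. The carrier's nose comes to rest here.
- carrier_pad (a point): Point on the plate's top face in the finger pad behind the carrier's rib, on its centre line; x towards the nose, z up. The plate reaches 76 mm ahead of and 19 mm behind it; the rib's rear face is 14.5 mm ahead, so the pad is 33.5 mm long, 56 mm wide. Starts at x = -66 to -52, z = 32. Fully home it is at x = 0, y = 0; z = 26 pressed down, 1 to 2 mm higher once released.
- carrier: Loose chip carrier lying in the channel: aluminium plate 95 (x) x 56 (y) x 8 mm, about 0.14 kg, with a cross rib (8 along x, 30 along y, 9 mm high) and, ahead of that, a small ceramic submount with the chip. Origin: centre of its underside, 28.5 mm ahead of and 8 mm below the pad point; x towards its nose.
- bed (a joint): Downward travel of the sprung bed under the carrier, m: 0 raised, 0.006 bottomed. It pushes up with 11 N at 0 and 17 N at 0.006; pressing the carrier with 15 to 25 N keeps it bottomed. Sliding the pressed carrier takes a further 5 to 15 N against the rib.
- leaf_left (a joint): Upward bend of the left leaf spring, rad: 0 free, 0.05 to 0.15 with the carrier under it. The leaf slopes down along the slide direction from its root under the jaw at x = 28 to its lowest line at x = 52, y = 22.5, z = 24.5 when free, and bears down on the plate with 5 to 8 N.
- leaf_right (a joint): The same for the right leaf spring, at y = -22.5.
- keeper (a joint): Angle of the swing keeper, rad, about a vertical pivot on the left rail. Near 0 it points back along the rail (-x); at 1.57 it stands on its stop square across the channel (towards -y), 2.5 mm behind the rib of a carrier that is home. Positive: counter-clockwise from above. Needs about 1 N at the pin and stays where it is left. Arm 9 mm wide, z = 30.5 to 36.5.
- keeper_pivot (a point): Point on the keeper's pivot axis at the top of its arm, at x = 7.5, y = 37, z = 36.5; a screw head 3.5 mm high stands on it.
- keeper_pin (a point): Middle of the upright pin by which the keeper is pushed: 9 mm thick, 15 mm tall, z = 36.5 to 51.5, standing on the keeper's arm 38 mm from the pivot.
- clear_box: clear hinged flat box, 75x110x13 mm, beside the stage; loose; origin at the centre of its underside. To be left alone.
- adapter_1: small metal fibre adapter, 12x34x12 mm, beside the stage; loose; origin at the centre of its underside. To be left alone.
- usb_stick: memory stick, 54x18x8 mm, beside the stage; loose; origin at the centre of its underside. To be left alone.
- fibre_cleaver: fibre cleaver, black and grey, 85x58x51 mm; loose; origin at the centre of its underside. To be left alone.
- swab_jar: glass jar of cotton swabs, 67 mm across, 127 mm tall; loose; origin at the centre of its underside. To be left alone.
- blue_bottle: blue dropper bottle, 54 mm across, 136 mm tall; loose; origin at the centre of its underside. To be left alone.
- fibre_spool: spool of fibre lying flat, 105 mm across, 35 mm high; loose; origin at the centre of its underside. To be left alone.
- carton_2: small yellow carton, 60x85x42 mm; loose; origin at the centre of its underside. To be left alone.
- fibre_stand_1: slotted base plate with a thin post and fibre tip, 25x62x95 mm, behind the stage; loose; origin at the centre of its underside. To be left alone.
- tweezers: steel tweezers lying flat, 122 mm long; loose; origin at the centre of its underside. To be left alone.
- adapter_0: small metal fibre adapter, 12x34x12 mm; loose; origin at the centre of its underside. To be left alone.
- adapter_2: small metal fibre adapter, 12x34x12 mm; loose; origin at the centre of its underside. To be left alone.
There are look-alikes about, which are no part of the job. Leave any purple look-alike of the carrier alone.

How it is judged (in metres and radians):
On the way:
1. the carrier is home against the end stop, under both leaf springs, with the keeper still open (x of carrier_pad in the frame of stage between -0.003 and 0.003 m and y of carrier_pad in the frame of stage between -0.005 and 0.005 m and z of carrier_pad in the frame of stage between 0.0245 and 0.0305 m and value of joint each of leaf_left, leaf_right above 0.03 rad and angle between carrier_pad's own z axis and vertical below 0.06 rad and value of joint keeper below 0.6 rad), for 0.2 s.
At the end, for the whole second after the job is handed in: The carrier lies level in the channel with its nose within 3 mm of the end stop, held down under both leaf springs, at rest, and the keeper stands square across the channel behind the rib (within 0.1 rad of its stop) (x of carrier_pad in the frame of stage between -0.003 and 0.003 m and y of carrier_pad in the frame of stage between -0.005 and 0.005 m and z of carrier_pad in the frame of stage between 0.0245 and 0.0305 m and value of joint each of leaf_left, leaf_right above 0.03 rad and angle between carrier_pad's own z axis and vertical below 0.06 rad and value of joint keeper above 1.47 rad and velocity of joint keeper between -0.05 and 0.05 rad/s and linear speed of carrier below 0.01 m/s); the robot touches nothing.
It fails at once if the carrier was lifted off the bed (z of carrier_pad in the frame of stage above 0.042 m or angle between carrier_pad's own z axis and vertical above 0.25 rad).
It fails at once if another thing on the table was shifted (distance of any of clear_box, adapter_1, usb_stick, fibre_cleaver, swab_jar, blue_bottle, fibre_spool, carton_2, fibre_stand_1, tweezers, adapter_0, adapter_2 from where it was at the start of the episode above 0.015 m).
It also fails if it takes over 48 s, if anything falls off the work surface, if the arm or the gripper's body presses on something with over 40 N, if the wrist force passes 120 N, or if a joint passes its speed limit or range.

## Working session

There is one attempt and no reset: what is moved stays moved. The work goes in short steps, Python scripts to look and compute and a tool call to move; the robot and the scene stay as the last step left them, time stands still between calls to the robot, and variables do not carry over. Pictures are saved under pics/ and viewed, about 8 in all and at most 12, crops included, and the job is handed in when it is done.

Besides the shell and the picture viewer there is one more tool, called as name(argument=value, ...), one argument or row to a line, values as JSON. play_rows: Moves the arm, as the interface text tells. Its arguments: {"type":"object","properties":{"commands":{"type":"array"},"gripper":{"type":"number"}},"required":["commands"]}

```bash
ls; mkdir -p pics; python3 - <<'E'
from rig import *
import cv2,numpy as np
s=read_state();print(s)
for n in ("scene","side","wrist"):
    c=capture(n);np.savez("c_%s.npz"%n,**c)
    cv2.imwrite("pics/%s0.png"%n,c["frame"][:,:,::-1])
E
```

```text
pics
{'time_s': 0.0, 'joint_positions': array([ 5.76691095e+01,  3.02779804e+01,  8.21569491e+01, -1.75980643e-07,
        6.76906536e+01, -1.02279919e+01]), 'qvel': array([ 0.05879659,  0.00257534,  0.04787003, -0.11239029, -0.05675967,
       -0.00134603]), 'tau': array([-9.64483988e-04, -4.40038455e+01, -1.76589561e+01,  6.30873931e-02,
        5.83639496e-02, -1.75105324e-04]), 'position': array([0.2347734 , 0.57848301, 0.24657904]), 'tcp_rot': array([[ 3.76269871e-01, -1.17220935e-03, -9.26509369e-01],
       [ 9.26507599e-01, -1.85204567e-03,  3.76271496e-01],
       [-2.15700663e-03, -9.99997598e-01,  3.89191884e-04]]), 'force': array([-0.65773961, -0.23486364,  0.85501841]), 'moment': array([-0.01261094,  0.01026094, -0.00222122]), 'opening': 0.9991713653966807}
```

View pics/scene0.png

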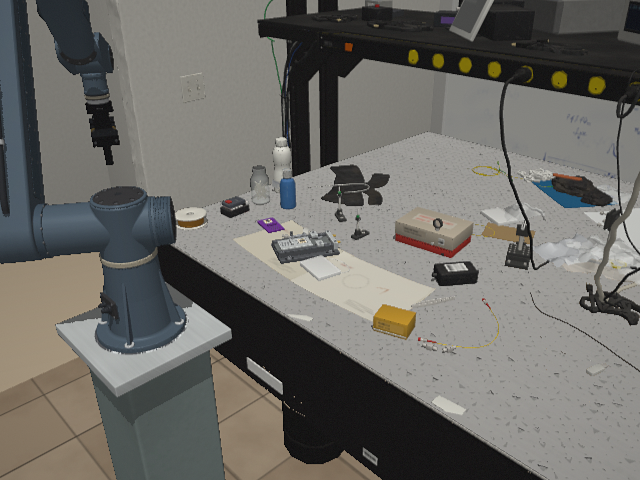

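View pics/side0.png

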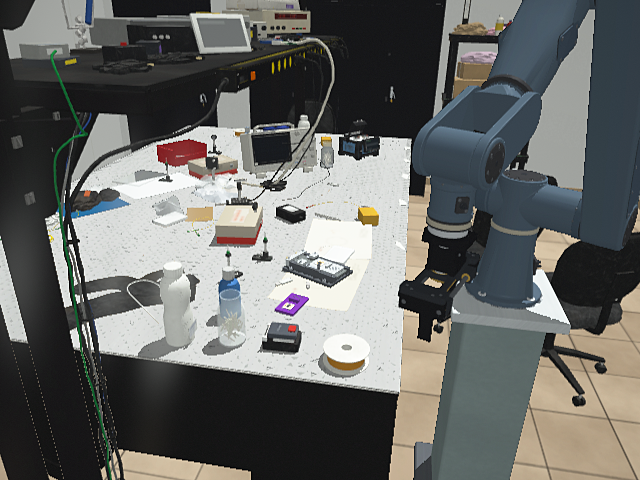

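The scene view shows the dark stage at about (305,247), with the purple look-alike at (270,225), the clear box at (322,268) and two fibre stands behind it. The side view shows the stage at (318,267). I'll locate it from depth next.

```bash
cat > h.py <<'E'
import numpy as np
def load(n): return dict(np.load("c_%s.npz"%n))
def pt(c,u,v,T=None,z=None):
    T=c["cam_to_world"] if T is None else T
    r=np.linalg.inv(c["mtx"])@[u,v,1]
    if z is not None:
        d=T[:3,:3]@r; return T[:3,3]+d*(z-T[2,3])/d[2]
    p=T[:3,:3]@(r*c["depth"][int(round(v)),int(round(u))])+T[:3,3]
    return p
E
python3 - <<'E'
from h import *
import cv2
c=load("scene")
for u,v in [(305,247),(273,243),(335,238),(270,225),(322,268),(338,215),(360,233),(287,190),(260,190),(236,207),(455,272)]: print("scene",u,v,pt(c,u,v).round(3))
s=load("side")
for u,v in [(318,267),(292,303),(340,252),(262,255)]: print("side",u,v,pt(s,u,v).round(3))
a=cv2.resize(c["frame"][215:290,250:350,::-1],None,fx=6,fy=6,interpolation=cv2.INTER_CUBIC)
b=cv2.resize(s["frame"][235:310,270:370,::-1],None,fx=6,fy=6,interpolation=cv2.INTER_CUBIC)
cv2.imwrite("pics/crop.png",cv2.resize(np.vstack([a,b]),None,fx=.66,fy=.66))
E
```

```text
scene 305 247 [ 0.516 -0.019  0.033]
scene 273 243 [0.476 0.08  0.024]
scene 335 238 [0.662 0.006 0.001]
scene 270 225 [0.563 0.202 0.013]
scene 322 268 [ 0.485 -0.123  0.018]
scene 338 215 [0.771 0.102 0.013]
scene 360 233 [ 0.74  -0.027  0.003]
scene 287 190 [0.7   0.275 0.073]
scene 260 190 [0.658 0.372 0.057]
scene 236 207 [0.544 0.358 0.033]
scene 455 272 [ 0.696 -0.414  0.039]
side 318 267 [0.529 0.067 0.045]
side 292 303 [0.572 0.217 0.008]
side 340 252 [ 0.488 -0.111  0.014]
side 262 255 [ 0.733 -0.057  0.003]
```

View pics/crop.png

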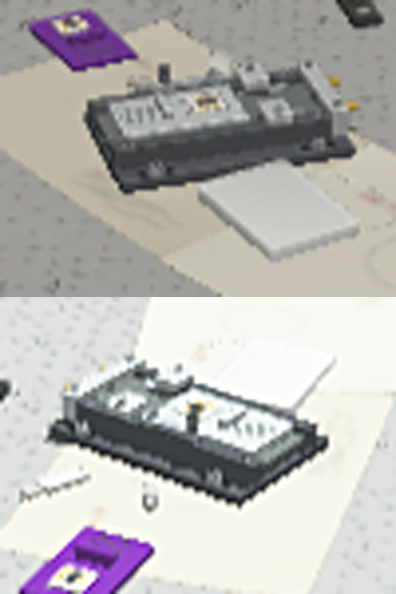

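The crops show the carrier (white plate with the gold chip) on the open end towards +y, the jaws and end stop towards -y, and the keeper pin on the +x side. So the slide direction is roughly world -y. I'll move over it for a wrist view.

```bash
python3 -c "
from h import *
print(load('wrist')['hand_eye'].round(3),load('wrist')['mtx'])"
```

```text
[[ 1.     0.001  0.002 -0.   ]
 [-0.001 -0.299  0.954 -0.137]
 [ 0.002 -0.954 -0.299  0.083]
 [ 0.     0.     0.     1.   ]] [[423.21128923   0.         321.9496952 ]
 [  0.         423.21128923 236.46467249]
 [  0.           0.           1.        ]]
```

play_rows(
  commands=[
    [[0.02,-0.045,0.02],[0,0,-0.08]],
    [[0.05,-0.1,0.04],[0,0,-0.17]],
    [[0.08,-0.15,0.05],[0,0,-0.26]],
    [[0.11,-0.2,0.06],[0,0,-0.35]],
    [[0.135,-0.25,0.06],[0,0,-0.44]],
    [[0.16,-0.3,0.06],[0,0,-0.53]],
    [[0.185,-0.35,0.06],[0,0,-0.62]],
    [[0.21,-0.4,0.06],[0,0,-0.71]],
    [[0.235,-0.45,0.06],[0,0,-0.8]],
    [[0.26,-0.5,0.06],[0,0,-0.89]],
  ],
)

```text
time_s: 1.4
position: [0.4956, 0.0773, 0.3075]
tcp_rot: [[0.958, -0.0, -0.288], [0.288, 0.0, 0.958], [0.0, -1.0, 0.0]]
force: [1.0, 0.0, -1.0]
opening: 1.001
```

play_rows(
  commands=[
    [[0.02,-0.03,0],[0,0,0]],
    [[0.02,-0.03,0],[0,0,0]],
  ],
  gripper=0,
)

```text
time_s: 1.65
position: [0.5165, 0.0467, 0.3072]
tcp_rot: [[0.958, 0.0, -0.287], [0.287, -0.0, 0.958], [0.0, -1.0, -0.0]]
force: [-0.4, 0.8, -0.0]
opening: 0.851
```

```bash
cat >> h.py <<'E'
def snap(name):
    from rig import read_state,capture
    import cv2
    s=read_state(); c=capture("wrist")
    T=np.eye(4);T[:3,:3]=s["tcp_rot"];T[:3,3]=s["position"]
    c["cam_to_world"]=T@c["hand_eye"]
    np.savez("c_%s.npz"%name,**c)
    cv2.imwrite("pics/%s.png"%name,c["frame"][:,:,::-1])
    print(s["time_s"],s["position"].round(4),s["force"].round(1),s["joint_positions"].round(1))
    return c
E
python3 -c "
from h import *
snap('w1')"
```

```text
1.65 [0.5165 0.0467 0.3072] [-0.4  0.8 -0. ] [ -7.2  17.9  92.9  -0.   69.1 -23.8]
```

View pics/w1.png

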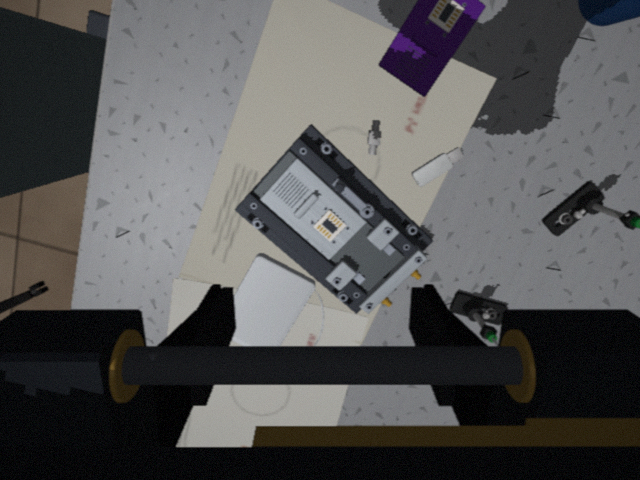

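The stage lies at (235–430, 125–315) in the wrist view, carrier pad at about (290,190), end stop at the lower right, and the keeper on the upper-right rail. The purple look-alike at (430,50) is off the stage. I'll enlarge for measuring.

```bash
python3 - <<'E'
from h import *
import cv2
c=load("w1")
im=c["frame"][115:320,230:440,::-1]
cv2.imwrite("pics/w1c.png",cv2.resize(im,None,fx=2.9,fy=2.9,interpolation=cv2.INTER_CUBIC))
E
```

```text
(no output)
```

View pics/w1c.png

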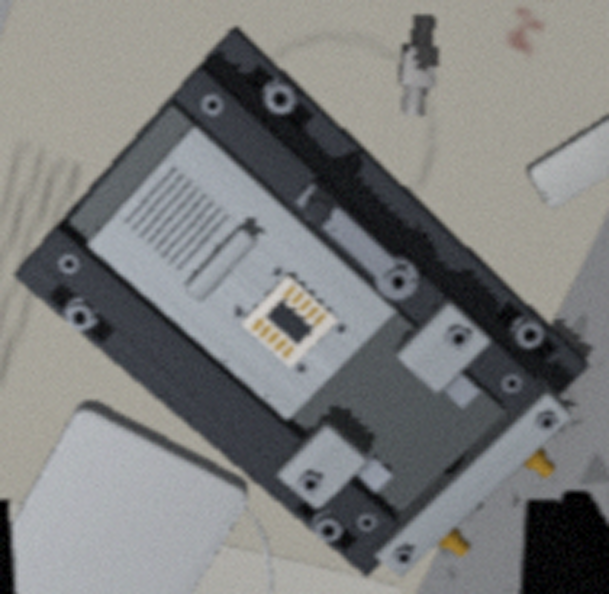

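```bash
cat > fit.py <<'E'
from h import *
c=load("w1")
def P(x,y,z): return pt(c,230+(x+.5)/2.9-.5,115+(y+.5)/2.9-.5,z=z)[:2]
obs=[((447,303),(26,44,38)),((398,350),(26,17,38)),((440,393),(47,17,38)),((488,345),(47,44,38)),
((320,425),(26,-17,38)),((278,470),(26,-44,38)),((322,508),(47,-44,38)),((368,462),(47,-17,38)),((398,280),(7.5,37,40))]
W=np.array([P(*a,b[2]/1e3) for a,b in obs]); S=np.array([b[:2] for a,b in obs])/1e3
ws,ss=W-W.mean(0),S-S.mean(0)
H=ss.T@ws; th=np.arctan2(H[0,1]-H[1,0],H[0,0]+H[1,1])
R=np.array([[np.cos(th),-np.sin(th)],[np.sin(th),np.cos(th)]]); o=W.mean(0)-R@S.mean(0)
if __name__=="__main__":
    print("yaw",np.degrees(th),"origin",o.round(4)); print(((W-S@R.T-o)*1e3).round(1).tolist())
    inS=lambda p:((p-o)@R*1e3).round(1)
    for n,x,y,z in [("rl",193,128,.032),("rr",88,243,.032),("fr",293,418,.032),("fl",397,312,.032),("ribtopL",252,228,.041),("ribtopR",195,290,.041),("pin",305,193,.0515),("stopL",550,393,.034),("stopR",375,555,.034),("bodyRL",237,28,.01),("bodyRR",17,273,.0295)]: print(n,inS(P(x,y,z)))
    for u,v in [(290,185),(245,140+60),(368,192)]: print(pt(c,u,v).round(4))
E
python3 fit.py
```

```text
yaw -26.239559078030428 origin [0.5413 0.0127]
[[-0.7, -1.3], [0.6, 2.1], [0.9, 0.6], [-0.9, -2.2], [-1.9, -1.7], [0.8, 1.8], [1.5, 1.5], [-0.1, -0.9], [0.0, 0.0]]
rl [-77.1  26.6]
rr [-77.3 -27. ]
fr [ 17.8 -25.5]
fl [17.3 27.8]
ribtopL [-41.   16.6]
ribtopR [-40.6 -12.3]
pin [-37.7  38.3]
stopL [77.4 43.9]
stopR [ 76.5 -43.5]
bodyRL [-87.9  59.2]
bodyRR [-88.3 -52.5]
[0.485  0.0446 0.0336]
[0.446  0.0165 0.0306]
[0.564  0.0565 0.0113]
```

Stage fit: yaw -26.2°, origin (0.541, 0.013), residuals at most 2.2 mm. The end stop measures 76.5–77.4 (76 given) and the plate is 95 x 53.5, which agrees with the sizes given. The carrier pad is at x = -58.5. I'm turning the tool so its x axis lies along stage y, then going over the pad.

play_rows(
  commands=[
    [[-0.005,-0.002,-0.02],[0,0,0.13]],
    [[-0.01,-0.004,-0.05],[0,0,0.28]],
    [[-0.015,-0.006,-0.085],[0,0,0.43]],
    [[-0.02,-0.008,-0.12],[0,0,0.57]],
    [[-0.024,-0.009,-0.15],[0,0,0.7]],
    [[-0.026,-0.009,-0.18],[0,0,0.822]],
    [[-0.026,-0.009,-0.19],[0,0,0.822]],
    [[-0.026,-0.009,-0.19],[0,0,0.822]],
  ],
  gripper=0,
)

```text
time_s: 2.7
position: [0.4888, 0.0408, 0.1175]
tcp_rot: [[0.439, -0.001, -0.898], [0.898, 0.0, 0.439], [-0.0, -1.0, 0.001]]
force: [-1.0, 0.5, 1.0]
opening: 0.013
```

```bash
python3 -c "
from h import *
snap('w2')"
```

```text
2.7 [0.4888 0.0408 0.1175] [-1.   0.5  1. ] [ -8.3  32.3 107.8   0.   40.  -72.3]
```

View pics/w2.png

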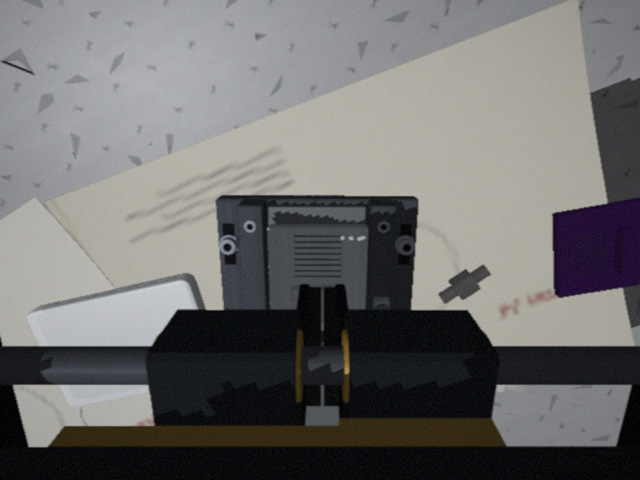

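The wrist view shows the stage square to the tool: carrier rear edge at row 227 (cols 267–366), fingertips at cols 300–347, and what may be the pin at about (380,302).

```bash
python3 - <<'E'
from fit import *
c2=load("w2"); inS=lambda p:((p[:2]-o)@R*1e3).round(1)
for n,u,v,z in [("rl",366,227,.032),("rr",267,227,.032),("stRL",417,197,.0295),("stRR",219,197,.0295),("pin?",380,302,.0515),("pin?",380,302,.0365)]: print(n,inS(pt(c2,u,v,z=z)),pt(c2,u,v)[2].round(3))
print("tcp",inS(np.array([.4888,.0408])))
c=load("w1")
print([ (d,pt(c,230+d[0]/2.9,115+d[1]/2.9)[2].round(4), inS(pt(c,230+d[0]/2.9,115+d[1]/2.9))) for d in [(305,190),(320,205),(313,197),(340,218),(365,242)]])
E
```

```text
rl [-78.1  26.4] 0.03
rr [-77.8 -27.8] 0.031
stRL [-94.4  53.7] 0.002
stRR [-93.9 -53.6] 0.007
pin? [-42.5  33.1] 0.036
pin? [-35.2  35.4] 0.036
tcp [-59.5   2. ]
[((305, 190), np.float64(0.0351), array([-35.6,  37.2])), ((320, 205), np.float64(0.0505), array([-30.8,  38.6])), ((313, 197), np.float64(0.0491), array([-34.1,  38.8])), ((340, 218), np.float64(0.037), array([-20.7,  38.6])), ((365, 242), np.float64(0.4444), array([-93.7,  79.9]))]
```

play_rows(
  commands=[
    [[0,0,-0.02],[0,0,0]],
    [[0,0,-0.04],[0,0,0]],
    [[0,0,-0.05],[0,0,0]],
    [[0,0,-0.054],[0,0,0]],
    [[0,0,-0.058],[0,0,0]],
    [[0,0,-0.06],[0,0,0]],
    [[0,0,-0.062],[0,0,0]],
    [[0,0,-0.062],[0,0,0]],
  ],
  gripper=0,
)

```text
time_s: 3.75
position: [0.4894, 0.04, 0.0565]
tcp_rot: [[0.438, 0.001, -0.899], [0.899, -0.0, 0.438], [0.0, -1.0, -0.001]]
force: [-1.4, 0.3, 9.0]
opening: 0.008
```

play_rows(
  commands=[
    [[0,0,-0.002],[0,0,0]],
    [[0,0,-0.004],[0,0,0]],
    [[0,0,-0.006],[0,0,0]],
    [[0,0,-0.006],[0,0,0]],
  ],
  gripper=0,
)

```text
time_s: 4.25
position: [0.4894, 0.0401, 0.0513]
tcp_rot: [[0.438, 0.002, -0.899], [0.899, -0.0, 0.438], [0.0, -1.0, -0.001]]
force: [-1.9, 0.2, 14.2]
opening: -0.0
```

play_rows(
  commands=[
    [[0,0,-0.001],[0,0,0]],
    [[0,0,-0.0015],[0,0,0]],
    [[0,0,-0.0015],[0,0,0]],
  ],
)

```text
time_s: 4.62
position: [0.4894, 0.0401, 0.0511]
tcp_rot: [[0.438, 0.002, -0.899], [0.899, -0.0, 0.438], [0.001, -1.0, -0.002]]
force: [-4.0, 0.7, 25.6]
opening: 0.008
```

play_rows(
  commands=[
    [[0.0027,-0.0013,0.0002],[0,0,0]],
    [[0.0054,-0.0026,0.0003],[0,0,0]],
    [[0.0081,-0.004,0.0003],[0,0,0]],
    [[0.0108,-0.0053,0.0003],[0,0,0]],
  ],
)

```text
time_s: 5.12
position: [0.4958, 0.0363, 0.0511]
tcp_rot: [[0.439, -0.007, -0.899], [0.899, 0.002, 0.439], [-0.001, -1.0, 0.007]]
force: [-10.1, 4.1, 29.6]
opening: 0.007
```

play_rows(
  commands=[
    [[0.0045,-0.0022,0.0006],[0,0,0]],
    [[0.009,-0.0044,0.0008],[0,0,0]],
    [[0.0135,-0.0066,0.0008],[0,0,0]],
    [[0.018,-0.0088,0.0008],[0,0,0]],
  ],
)

```text
time_s: 5.62
position: [0.5144, 0.0274, 0.0513]
tcp_rot: [[0.439, -0.007, -0.899], [0.899, 0.002, 0.439], [-0.001, -1.0, 0.007]]
force: [-10.4, 6.3, 25.0]
opening: 0.007
```

play_rows(
  commands=[
    [[0.0045,-0.0022,0],[0,0,0]],
    [[0.009,-0.0044,0],[0,0,0]],
    [[0.0135,-0.0066,0],[0,0,0]],
    [[0.018,-0.0088,0],[0,0,0]],
  ],
)

```text
time_s: 6.12
position: [0.5252, 0.021, 0.0512]
tcp_rot: [[0.438, -0.022, -0.899], [0.899, 0.006, 0.438], [-0.004, -1.0, 0.022]]
force: [-15.7, 8.6, 31.1]
opening: 0.004
```

play_rows(
  commands=[
    [[0.0027,-0.0013,0.0003],[0,0,0]],
    [[0.0054,-0.0026,0.0004],[0,0,0]],
    [[0.0054,-0.0026,0.0004],[0,0,0]],
  ],
)

```text
time_s: 6.5
position: [0.5328, 0.0175, 0.0513]
tcp_rot: [[0.439, -0.018, -0.899], [0.899, 0.005, 0.439], [-0.004, -1.0, 0.018]]
force: [-13.9, 6.5, 26.0]
opening: 0.006
```

play_rows(
  commands=[
    [[0.0036,-0.0018,0],[0,0,0]],
    [[0.0072,-0.0036,0],[0,0,0]],
    [[0.0099,-0.0049,0],[0,0,0]],
    [[0.0117,-0.0058,0],[0,0,0]],
  ],
)

```text
time_s: 7.0
position: [0.5428, 0.0126, 0.0512]
tcp_rot: [[0.439, -0.022, -0.898], [0.898, 0.006, 0.439], [-0.004, -1.0, 0.023]]
force: [-17.2, 10.5, 30.0]
opening: 0.006
```

play_rows(
  commands=[
    [[0.0018,-0.0009,0.0002],[0,0,0]],
    [[0.0027,-0.0013,0.0002],[0,0,0]],
    [[0.0036,-0.0018,0.0002],[0,0,0]],
    [[0.0036,-0.0018,0.0002],[0,0,0]],
  ],
)

```text
time_s: 7.5
position: [0.543, 0.0124, 0.0512]
tcp_rot: [[0.439, -0.029, -0.898], [0.898, 0.009, 0.439], [-0.005, -1.0, 0.03]]
force: [-20.2, 11.5, 32.1]
opening: 0.006
```

```bash
python3 - <<'E'
from h import *
import cv2
from rig import capture
a=snap('w3')["frame"][150:330,200:440,::-1]
c=capture("side");b=c["frame"][225:315,265:375,::-1]
np.savez("c_side3.npz",**c)
a=cv2.resize(a,(800,600),interpolation=cv2.INTER_CUBIC)
b=cv2.resize(b,(550,450),interpolation=cv2.INTER_CUBIC)
cv2.imwrite("pics/w3c.png",a);cv2.imwrite("pics/s3.png",b)
E
```

```text
7.5 [0.543  0.0124 0.0512] [-20.2  11.5  32.1] [-10.6  41.9 100.7   0.3  39.1 -74.8]
```

View pics/w3c.png

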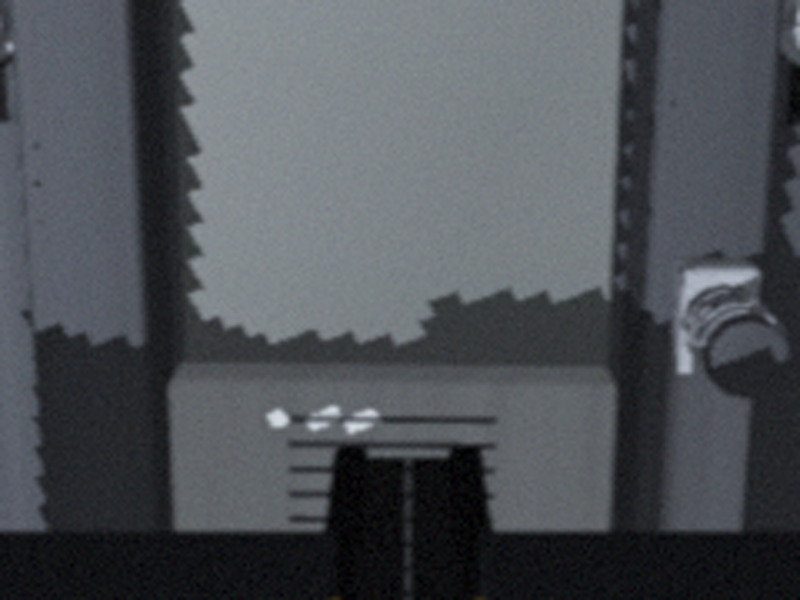

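```bash
python3 - <<'E'
from fit import *
c=load("w3"); inS=lambda p:((p[:2]-o)@R*1e3).round(1)
for n,x,y,z in [("L",610,380,.026),("R",180,380,.026),("botL",610,364,.018),("botR",180,364,.018),("pintop",748,345,.0515),("keepend",720,268,.0365)]:
    u,v=200+x*.3,150+y*.3; print(n,inS(pt(c,u,v,z=z)),inS(pt(c,u,v)),pt(c,u,v)[2].round(4))
for y in range(300,400,10): print(y,[ (inS(pt(c,200+x*.3,150+y*.3))[0],pt(c,200+x*.3,150+y*.3)[2].round(4)) for x in (230,550)])
E
```

```text
L [-19.   25.7] [-17.7  26.3] 0.0224
R [-18.7 -27.4] [-18.5 -27.5] 0.0254
botL [-18.4  26.9] [-16.5  27.7] 0.0125
botR [-18.  -28.7] [-18.7 -28.4] 0.0199
pintop [-31.9  36. ] [-32.1  35.9] 0.0521
keepend [-36.2  36. ] [-36.2  36. ] 0.0364
300 [(np.float64(-26.8), np.float64(0.0183)), (np.float64(-26.9), np.float64(0.0177))]
310 [(np.float64(-25.2), np.float64(0.0174)), (np.float64(-25.7), np.float64(0.0182))]
320 [(np.float64(-23.9), np.float64(0.0177)), (np.float64(-24.1), np.float64(0.0174))]
330 [(np.float64(-22.8), np.float64(0.0183)), (np.float64(-22.9), np.float64(0.018))]
340 [(np.float64(-21.3), np.float64(0.0179)), (np.float64(-21.3), np.float64(0.0171))]
350 [(np.float64(-20.0), np.float64(0.0181)), (np.float64(-20.0), np.float64(0.0173))]
360 [(np.float64(-18.4), np.float64(0.0172)), (np.float64(-18.8), np.float64(0.0179))]
370 [(np.float64(-18.7), np.float64(0.0221)), (np.float64(-18.6), np.float64(0.021))]
380 [(np.float64(-18.6), np.float64(0.0257)), (np.float64(-18.6), np.float64(0.0251))]
390 [(np.float64(-17.6), np.float64(0.0266)), (np.float64(-17.9), np.float64(0.0266))]
```

View pics/s3.png

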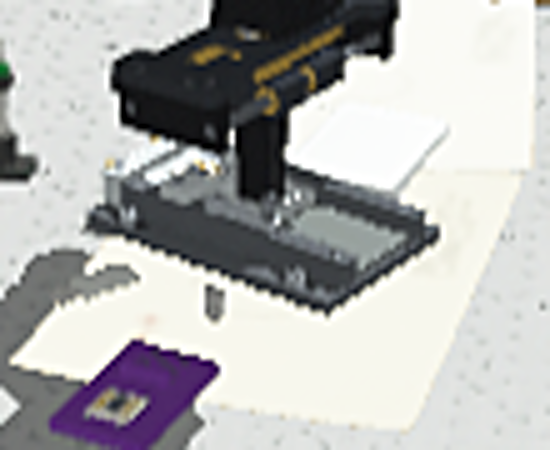

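Rear edge at x = -18.7 (home is -19) and plate top z = 0.026, so the carrier is home and the force rise was the stop. The keeper pin is at (-32, 36). Now I'll ease the push off, then lift off.

play_rows(
  commands=[
    [[-0.004,0.002,0],[0,0,0]],
    [[-0.007,0.0034,0],[0,0,0]],
    [[-0.009,0.0044,0.0005],[0,0,0]],
    [[-0.009,0.0044,0.001],[0,0,0]],
  ],
)

```text
time_s: 8.1
position: [0.5434, 0.0126, 0.0514]
tcp_rot: [[0.438, -0.008, -0.899], [0.899, 0.002, 0.438], [-0.002, -1.0, 0.008]]
force: [-3.6, 0.6, 4.7]
opening: 0.005
```

play_rows(
  commands=[
    [[-0.0015,0.0007,0.002],[0,0,0]],
    [[-0.003,0.0015,0.006],[0,0,0]],
    [[-0.006,0.003,0.015],[0,0,0]],
    [[-0.01,0.005,0.03],[0,0,0]],
    [[-0.02,0.01,0.06],[0,0,0]],
    [[-0.02,0.01,0.1],[0,0,0]],
    [[-0.02,0.01,0.1],[0,0,0]],
  ],
)

```text
time_s: 8.98
position: [0.5298, 0.0212, 0.1545]
tcp_rot: [[0.438, 0.008, -0.899], [0.899, -0.001, 0.438], [0.002, -1.0, -0.008]]
force: [0.1, -0.4, 0.2]
opening: 0.007
```

```bash
python3 - <<'E'
from fit import *
import cv2
c=snap("w4"); inS=lambda p:((p[:2]-o)@R*1e3).round(1)
s=.35
cv2.imwrite("pics/w4c.png",cv2.resize(c["frame"][180:360,200:440,::-1],(800,600),interpolation=cv2.INTER_CUBIC))
E
```

```text
8.975 [0.5298 0.0212 0.1545] [ 0.1 -0.4  0.2] [ -9.8  30.6 101.   -0.   47.9 -73.8]
```

View pics/w4c.png

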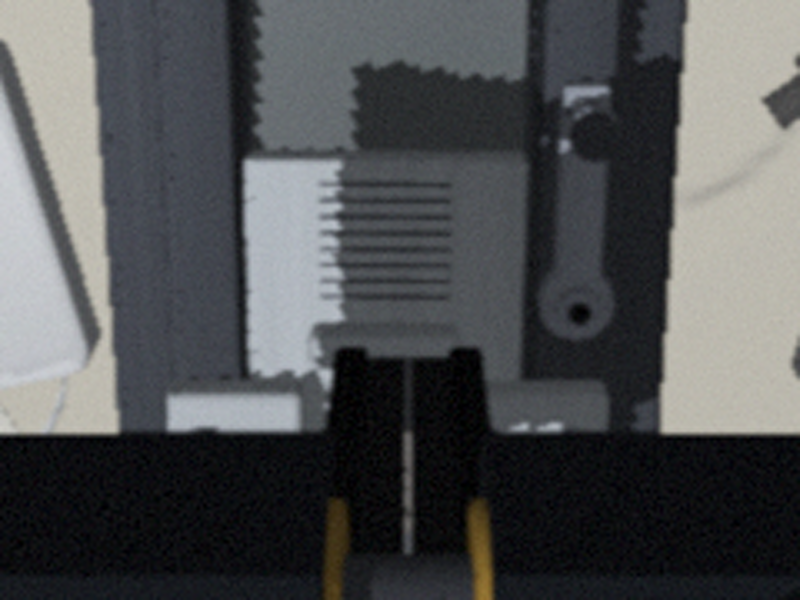

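```bash
python3 - <<'E'
from fit import *
c=load("w4"); inS=lambda p:((p[:2]-o)@R*1e3).round(1)
for n,x,y,z in [("rearR",250,158,.0275),("rearL",520,155,.0275),("pin",593,133,.0515),("piv",578,312,.040),("ribRearTop",390,328,.0365),("jawR",235,393,.038),("jawL",550,385,.038)]:
    u,v=200+x*.3,180+y*.3; print(n,inS(pt(c,u,v,z=z)),inS(pt(c,u,v)),pt(c,u,v)[2].round(4))
for x in (270,300,480,505): print([pt(c,200+x*.3,180+y*.3)[2].round(4) for y in (175,200,225,250,275,300,330)])
E
```

```text
rearR [-19.  -27.3] [-18.6 -27.4] 0.0259
rearL [-19.9  25.3] [-17.9  26. ] 0.0206
pin [-31.1  35.9] [-30.9  36. ] 0.0507
piv [ 7.8 36.4] [ 7.8 36.4] 0.04
ribRearTop [12.9  0.2] [15.6  0.1] 0.0302
jawR [ 26.3 -30.4] [ 26.4 -30.4] 0.0378
jawL [24.3 31.8] [25.8 32.2] 0.0349
[np.float64(0.0266), np.float64(0.0279), np.float64(0.0258), np.float64(0.026), np.float64(0.026), np.float64(0.0269), np.float64(0.027)]
[np.float64(0.0268), np.float64(0.0272), np.float64(0.0261), np.float64(0.0251), np.float64(0.0266), np.float64(0.0271), np.float64(0.0268)]
[np.float64(0.0264), np.float64(0.0263), np.float64(0.0262), np.float64(0.0256), np.float64(0.0275), np.float64(0.027), np.float64(0.026)]
[np.float64(0.0269), np.float64(0.0268), np.float64(0.0268), np.float64(0.0279), np.float64(0.0266), np.float64(0.0269), np.float64(0.0276)]
```

The carrier stayed home after release: rear edge at -19 to -20 (home -19), y centred, z about 0.027, level. The keeper pin is at (-31, 36) and still open. Next I'll plan the keeper push with the tool turned 45°, so that its flat side faces along the pin's chord.

```bash
python3 - <<'E'
from fit import *
n=np.array([1,-1])/2**.5
w=lambda s:o+R@(np.array(s)/1e3)
A=w(np.array([-31,36])-28*n); print("A",A.round(4),"from now",(A-[.5298,.0212]).round(4))
for t in range(0,91,10):
    a=np.radians(t); p=np.array([7.5-38*np.cos(a),37-38*np.sin(a)])
    print(t,(w(p-17.5*n)-A).round(4))
print("n world",R@n,"yaw",np.degrees(th)+45)
E
```

```text
A [0.5204 0.0852] from now [-0.0094  0.064 ]
0 [ 0.0043 -0.0093]
10 [ 0.0019 -0.0154]
20 [ 0.0006 -0.0219]
30 [ 0.0004 -0.0286]
40 [ 0.0014 -0.0351]
50 [ 0.0036 -0.0414]
60 [ 0.0068 -0.0472]
70 [ 0.0109 -0.0523]
80 [ 0.0159 -0.0567]
90 [ 0.0216 -0.0602]
n world [ 0.32161202 -0.94687154] yaw 18.760440921969572
```

play_rows(
  commands=[
    [[-0.01,0.02,0],[0,0,-0.15]],
    [[-0.015,0.04,0],[0,0,-0.3]],
    [[-0.015,0.05,-0.01],[0,0,-0.45]],
    [[-0.015,0.05,-0.02],[0,0,-0.6]],
    [[-0.015,0.05,-0.03],[0,0,-0.75]],
    [[-0.015,0.05,-0.04],[0,0,-0.785]],
    [[-0.015,0.05,-0.04],[0,0,-0.785]],
  ],
)

```text
time_s: 9.9
position: [0.5116, 0.0713, 0.1095]
tcp_rot: [[0.945, -0.003, -0.327], [0.327, 0.0, 0.945], [-0.003, -1.0, 0.001]]
force: [0.0, -0.9, 0.6]
opening: 0.006
```

play_rows(
  commands=[
    [[0.008,0.014,0],[0,0,0]],
    [[0.008,0.014,-0.015],[0,0,0]],
    [[0.008,0.014,-0.03],[0,0,0]],
    [[0.008,0.014,-0.0415],[0,0,0]],
    [[0.008,0.014,-0.0415],[0,0,0]],
    [[0.008,0.014,-0.0415],[0,0,0]],
  ],
)

```text
time_s: 10.65
position: [0.5207, 0.0852, 0.0692]
tcp_rot: [[0.945, -0.0, -0.326], [0.326, -0.0, 0.945], [-0.0, -1.0, 0.0]]
force: [0.6, 0.6, 0.7]
opening: 0.005
```

play_rows(
  commands=[
    [[0.004,-0.005,0],[0,0,0]],
    [[0.003,-0.011,0],[0,0,0]],
    [[0.0015,-0.016,0],[0,0,0]],
    [[0.0005,-0.022,0],[0,0,0]],
    [[0.0005,-0.0285,0],[0,0,0]],
    [[0.0015,-0.035,0],[0,0,0]],
    [[0.0015,-0.035,0],[0,0,0]],
  ],
)

```text
time_s: 11.52
position: [0.5221, 0.0497, 0.0691]
tcp_rot: [[0.946, -0.0, -0.325], [0.325, -0.0, 0.946], [-0.0, -1.0, -0.0]]
force: [-0.4, 0.6, -0.1]
opening: 0.004
```

```bash
python3 - <<'E'
from h import *
import cv2
c=snap("w5")
cv2.imwrite("pics/w5c.png",cv2.resize(c["frame"][150:390,180:500,::-1],(800,600),interpolation=cv2.INTER_CUBIC))
E
```

```text
11.525 [0.5221 0.0497 0.0691] [-0.4  0.6 -0.1] [ -6.8  38.9 104.3  -0.   36.8 -25.7]
```

View pics/w5c.png

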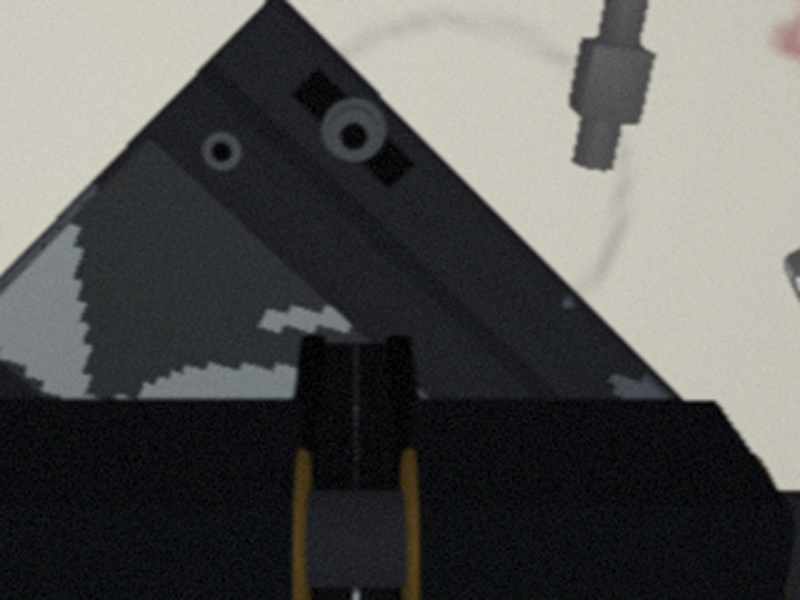

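The keeper has left its place on the rail and is hidden ahead of the finger, so it is being pushed. I'll continue along the arc to the stop.

play_rows(
  commands=[
    [[0.002,-0.006,0],[0,0,0]],
    [[0.0055,-0.012,0],[0,0,0]],
    [[0.0095,-0.017,0],[0,0,0]],
    [[0.0145,-0.0215,0],[0,0,0]],
    [[0.02,-0.025,0],[0,0,0]],
    [[0.022,-0.03,0],[0,0,0]],
    [[0.022,-0.03,0],[0,0,0]],
  ],
)

```text
time_s: 12.45
position: [0.5454, 0.021, 0.0694]
tcp_rot: [[0.946, 0.003, -0.324], [0.324, 0.002, 0.946], [0.003, -1.0, 0.001]]
force: [-0.6, 4.5, 0.2]
opening: 0.008
```

play_rows(
  commands=[
    [[0.001,-0.003,0],[0,0,0]],
    [[0.002,-0.005,0],[0,0,0]],
    [[0.002,-0.005,0],[0,0,0]],
  ],
)

```text
time_s: 12.82
position: [0.5457, 0.0201, 0.0693]
tcp_rot: [[0.947, -0.001, -0.322], [0.322, 0.008, 0.947], [0.002, -1.0, 0.007]]
force: [-0.7, 19.0, 2.1]
opening: 0.004
```

The force rose to 19 N with almost no motion, so the keeper is on its stop. I'll back off and check.

play_rows(
  commands=[
    [[-0.003,0.01,0],[0,0,0]],
    [[-0.008,0.025,0],[0,0,0]],
    [[-0.01,0.035,0.02],[0,0,0]],
    [[-0.01,0.04,0.06],[0,0,0]],
    [[-0.01,0.05,0.12],[0,0,0]],
    [[0,0.06,0.18],[0,0,0]],
    [[0,0.06,0.2],[0,0,0]],
    [[0,0.06,0.2],[0,0,0]],
  ],
)

```text
time_s: 13.82
position: [0.5474, 0.0755, 0.2714]
tcp_rot: [[0.945, 0.006, -0.326], [0.326, -0.001, 0.945], [0.005, -1.0, -0.003]]
force: [-0.1, -0.3, 0.0]
opening: 0.003
```

```bash
python3 - <<'E'
from h import *
import cv2
c=snap("w6")
cv2.imwrite("pics/w6c.png",cv2.resize(c["frame"][130:340,200:480,::-1],(800,600),interpolation=cv2.INTER_CUBIC))
E
```

```text
13.825 [0.5474 0.0755 0.2714] [-0.1 -0.3  0. ] [ -3.7  22.9  91.2  -0.   65.6 -22.8]
```

View pics/w6c.png

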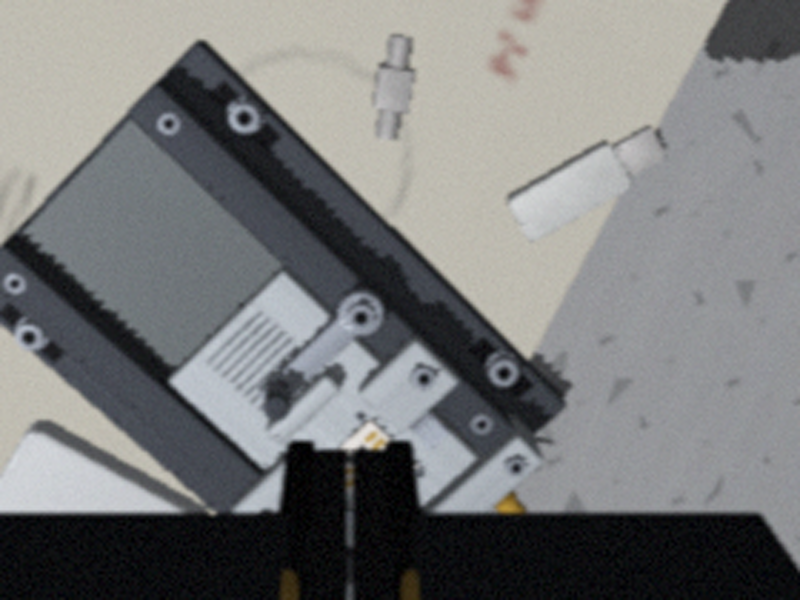

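```bash
python3 - <<'E'
from fit import *
c=load("w6"); inS=lambda p:((p[:2]-o)@R*1e3).round(1)
for n,x,y,z in [("rearL",283,272,.027),("rearR",170,382,.027),("piv",360,315,.040),("pintop",280,395,.0515),("armedge1",300,348,.0365),("armedge1b",335,318,.0365),("jawL rear",415,343,.038)]:
    u,v=200+x*.35,130+y*.35; print(n,inS(pt(c,u,v,z=z)),inS(pt(c,u,v)),pt(c,u,v)[2].round(4))
K=[]
for v in range(220,290):
  for u in range(270,330):
    p=pt(c,u,v)
    if .046<p[2]<.055: K.append(inS(p))
print("pin pts",len(K),np.median(K,0) if K else "")
d=np.median(K,0); print("angle",np.arctan2(37-d[1],7.5-d[0]))
E
```

```text
rearL [-17.6  26.6] [-17.2  26.1] 0.0248
rearR [-17.4 -27.9] [-17.4 -27.8] 0.0274
piv [ 7.6 37. ] [ 7.6 37. ] 0.04
pintop [6.  2.8] [6.4 2.3] 0.0498
armedge1 [ 2.8 14.4] [ 3.3 13.8] 0.0342
armedge1b [ 3.5 29.8] [ 3.6 29.6] 0.0359
jawL rear [27.5 42.6] [27.6 42.5] 0.0376
pin pts 88 [ 7.15 -0.65]
angle 1.561500445828675
```

The pin is at (7.2, -0.7), which gives a keeper angle of 1.56 rad. The carrier's rear edge is at -17.5, with the jaw rear edge reading 1.5 mm high in the same view, so about -19. That is home. Handing in.

```bash
python3 -c "
from rig import *
print(hand_in())"
```

```text
the job is handed in; nothing more can be done
None
```

I loaded the carrier into the stage and closed the keeper behind its rib. The job is handed in at about 14 s of the 48 s allowed; no verdict was reported.

**Carrier:** I pressed it down with 25–32 N, somewhat above the 15–25 N given, and slid it under the leaf springs. The push then rose to about 23 N with no further motion, and I eased off and let go. After release its rear edge measured -19 to -20 mm (home is -19), centred in the channel, with the plate level at z about 27 mm.

**Keeper:** I pushed the pin round until the force rose to 19 N with almost no further movement. The last picture put the pin at (7.2, -0.7) mm, about 1.56 rad. The arm was clear and reading about 0 N at the end.

**Disagreements and limits in the checks:**
- **Last carrier reading:** the rear edge read -17.5 mm in the final picture, but the jaw edge in the same picture also read about 1.5 mm too far forward. I took that as camera offset.
- **Rib contact:** the fingers met the rib about 4 mm sooner than the 19 mm pad width implied. I settled that from the carrier's rear edge instead.
- **Leaf springs:** I did not measure their bend directly; the carrier staying down after release is the only evidence that they hold it.
- **Other things on the table:** I did not measure them again. No contact with them showed in the forces or the pictures.

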